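Nest the graded pots and poise the smallest over the nest

ROBOT

A 7-joint arm with a two-finger parallel gripper is mounted at the origin on the work surface; the furniture and walls round the work are solid. World frame = base frame: x ahead of the robot, y to its left, z up, the work surface at z = 0. Lengths are in m, angles in rad, forces in N, time in s.
With the tool pointing down it reaches from about 0.425 to 0.925 m from the base axis. Payload 6.8 kg.
Tool frame: the origin (TCP) lies midway between the tips of the shut fingers; the grasp point (between the pads) lies 19 mm behind it; z points along the fingers, y is the direction in which the jaws open and shut (so a half turn about z gives the same grasp; the last joint's range is limited). The gripper opens to 85 mm and grips with 20 to 120 N. Pads are 22 mm wide; open, the fingers measure 114 mm over their backs; the gripper's body (76 mm by 85 mm) begins 54 mm behind the grasp point. The pads swing forward as they close: fully open they stand 13 mm farther back than shut.
Start: joints at [1.232, 0.477, 0.022, 1.555, -0.011, 1.109, -0.083], TCP at [0.154, -0.657, 0.231] pointing down, gripper open.
Joint ranges: [-2.96, 2.96], [-0.34, 2.1], [-1.41, 1.46], [0.24, 2.44], [-1.37, 4.51], [0.17, 1.92], [-2.96, 2.96]. Speed limits (rad/s): [2.39, 2.39, 3.14, 3.14, 3.14, 3.14, 3.14].

INTERFACE

Orientations are given as a 3x3 rotation matrix whose columns are the frame's x, y, z axes.
In Python, from cell import arm gives the robot as it stands.
- The arm moves only by the tool send_rows, never from a script. Its argument "rows" is a list of rows, each an object of numbers: "dx", "dy", "dz": the shift along the tool's x, y, z in m; "wx", "wy", "wz": the turn, a rotation vector about the tool's x, y, z in degrees. A call has 1 to 8 rows; each row shifts and turns the commanded pose from where the row before left it, along the tool's axes as they then stand; what a row does not reach is not made up. A row lasts 1/8 s, in which the tool goes at most 62.5 mm and 10.7 degrees, less where a joint would pass 70% of its speed; a pose out of reach is approached as far as the arm can. A call with a gripper value outside its range is refused whole. "jaw" is the closure, from -1 (fully open) to 1 (shut), set as the call begins (left out, the last holds). The fingers move at their own pace and stop on an object; "squeeze" is the grip in N (left out, the last holds). Time passes only in rows, so rows that do not move let the fingers close. It gives the time, the measured TCP pose, the force and the opening at its end, in the units of the state.
- arm.read_state(): the state, without advancing time (a new reading comes with each control period).
- arm.read_camera(name): name is "scene" or "top"; returns (picture, depth): 420x560x3 uint8, blue, green, red; 420x560 float32, m along the optical axis (not along the pixel's ray), 0 where there is no reading.
- arm.camera_params(name): a dict with "vertical_fov" (degrees; the focal length in pixels is half the picture's height over the tangent of half this angle, whatever the lens; pixels are square), "cx", "cy" (the principal point, pixels), "D" ([k1, k2, p1, p2, k3] as OpenCV has them; the pictures are not rectified), "rvec" (rotation vector, rad) and "tvec" (3), from world to camera coordinates, as OpenCV has them. Camera axes: x right, y down, z forward; pixel columns grow to the right and rows downward; lengths in m; the calibration is good to about 2 mm. A picture is of the moment at which its call begins. camera_params takes no time and is no camera call.
- arm.sign_off(): hands the job in, once; it reports no verdict.
Trained networks look in the newest picture that a camera, given by its name, has taken for a name from the list of things; names that differ only in an ending like _2 or _b are one class to them, and where a whole thing is asked for, a point or a joint stands for the part that bears it (a point fixed in the world has none). Each returns a list of dicts, best first, with "p" (0 to 1); they miss things now and then, are a little off and sometimes report something else, mostly with a low value. They report only what shows in the picture. A call takes as long as a camera call. They do not tell look-alikes from the thing itself.
- arm.boxes_of(name, camera): "box" ([left, top, width, height] in pixels, round what is visible of it).
- arm.cut_out(name, camera): "pixels" (420x560 bool, what is visible of it) and "box" ([left, top, width, height] in pixels, round what is visible of it).
- arm.spot_point(name, camera): "centre" ([column, row] in pixels: a listed point, or the origin of a listed thing).
The state is a dict: "time_s": time; "joint_pos": joint angles; "joint_velocities": joint speeds; "tau": joint torques, N m; "position": TCP position; "orientation": TCP orientation; "ft_force": force on the tool from outside, world axes, zero at the start; "torque": the same for the moment, N m; "gripper_width": opening from 0.0 (shut) to 1.0 (fully open).
Only numpy, scipy, OpenCV 4.12 (cv2) and the standard library are available. Lean on these libraries where they do the work, as an engineer would, in place of code of your own. Each camera call takes 0.05 s, during which the arm holds its last target. There are 200 camera calls.

TASK

Nest the graded terracotta pots for storing: put the second largest into the largest where it stands, then the third into that one, each let go and sitting straight with its collar fully down on the rim below. Then carry the smallest pot over the jars and hold it upright and still over the nest, centred on the opening of the third pot, its foot about one centimetre above that rim and touching nothing but the gripper, so that I can slip a paper ring between; finish while still holding it there, do not put it down. Do not tip any pot, knock the two jars, or shift the largest pot.

Things in the scene. Friction and masses are not known exactly. Their poses are not given: they have to be found in the camera images.
- pot_1: The largest of four plain terracotta pots of one shape: round, hollow, with a thick collar round the top. 62 mm high; collar 74 mm across, the top 22 mm of the pot; body below it 60 mm across, narrowing to 48 mm at the foot; opening 54 mm across. About 0.45 kg. Origin at the centre of the underside, z up. Stands at the far left.
- pot_1_mouth (a point): Centre of the largest pot's opening, level with its rim, 62 mm above the worktop; z is up along the axis.
- pot_2: The second largest of four plain terracotta pots of one shape: round, hollow, with a thick collar round the top. 58 mm high; collar 62 mm across, the top 22 mm of the pot; body below it 48 mm across, narrowing to 36 mm at the foot; opening 42 mm across. About 0.16 kg. Origin at the centre of the underside, z up.
- pot_2_center (a point): Centre of the second largest pot, half-way up on its axis. It starts upright on the worktop in front of the jars, to the right. Nested, its collar rests on the largest pot's rim and this point lies 7 mm below that rim.
- pot_2_mouth (a point): Centre of the second largest pot's opening, level with its rim, 29 mm above its centre.
- pot_3: The third largest of four plain terracotta pots of one shape: round, hollow, with a thick collar round the top. 54 mm high; collar 50 mm across, the top 22 mm of the pot; body below it 36 mm across, narrowing to 26 mm at the foot; opening 30 mm across. About 0.11 kg. Origin at the centre of the underside, z up.
- pot_3_center (a point): Centre of the third largest pot, half-way up on its axis. It starts upright on the worktop in front of the jars, to the right. Nested, its collar rests on the second pot's rim and this point lies 5 mm below that rim.
- pot_3_mouth (a point): Centre of the third largest pot's opening, level with its rim, 27 mm above its centre.
- pot_4: The smallest of four plain terracotta pots of one shape: round, hollow, with a thick collar round the top. 50 mm high; collar 38 mm across, the top 22 mm of the pot; body below it 24 mm across, narrowing to 18 mm at the foot; opening 18 mm across. About 0.07 kg. Origin at the centre of the underside, z up.
- pot_4_center (a point): Centre of the smallest pot, half-way up on its axis. It starts upright on the worktop in front of the jars, to the right.
- pot_4_foot (a point): Centre of the smallest pot's underside, 25 mm below its centre.
- jar_a: Screw-top jar, 64 mm across and 82 mm high, origin at the centre of its underside; loose on the worktop beside the largest pot, between it and the other pots.
- jar_b: A second such jar, 64 mm across and 82 mm high, origin at the centre of its underside, loose beside the first.
Things that resemble listed ones, but are neither listed nor needed, are in the scene too. What is shaped like the pot_4 but green or purple is not meant.

How it is judged:
By the outcome, as a careful person would: the job done as asked, in the order asked, and still so for the second after the job is handed in, while the arm keeps its last pose, push and grip.
It also fails if it takes over 72 s, if anything falls off the work surface, if the arm or the gripper's body presses on something with over 40 N, if the wrist force passes 120 N, or if a joint passes its speed limit or range.

## Working session

There is one attempt and no reset: what is moved stays moved. The work goes in short steps, Python scripts to look and compute and a tool call to move; the robot and the scene stay as the last step left them, time stands still between calls to the robot, and variables do not carry over. Pictures are saved under pics/ and viewed, about 8 in all and at most 12, crops included, and the job is handed in when it is done.

Besides the shell and the picture viewer there is one more tool, called after "Request:" by a JSON object that holds its "api" and its "payload". send_rows: Moves the arm, as the interface text tells. Its arguments: {"type":"object","properties":{"rows":{"type":"array"},"jaw":{"type":"number"},"squeeze":{"type":"number"}},"required":["rows"]}

```bash
mkdir -p pics; cat > h.py <<'E'
import numpy as np, cv2
from cell import arm
def cam(n):
    p=arm.camera_params(n); f=210/np.tan(np.radians(p["vertical_fov"])/2)
    K=np.array([[f,0,p["cx"]],[0,f,p["cy"]],[0,0,1]]); R=cv2.Rodrigues(np.array(p["rvec"],float))[0]
    return K,np.array(p["D"],float),R,np.array(p["tvec"],float).reshape(3)
def ray(n,uv):
    K,D,R,t=cam(n); q=cv2.undistortPoints(np.array(uv,float).reshape(-1,1,2),K,D).reshape(-1,2)
    d=np.c_[q,np.ones(len(q))]@R; return -R.T@t,d
def at_z(n,uv,z):
    c,d=ray(n,uv); return c+d*((z-c[2])/d[:,2])[:,None]
def cloud(n,dep,mask=None):
    m=(dep>0)&(mask if mask is not None else True); v,u=np.nonzero(m)
    K,D,R,t=cam(n); q=cv2.undistortPoints(np.c_[u,v].astype(float).reshape(-1,1,2),K,D).reshape(-1,2)
    return (np.c_[q,np.ones(len(q))]*dep[m][:,None]-t)@R,np.c_[u,v]
E
python3 - <<'E'
from h import *
for n in("scene","top"):
    im,d=arm.read_camera(n); cv2.imwrite(f"pics/{n}0.png",im); np.save(f"pics/{n}0.npy",d)
    print(n,"cam",ray(n,[[280,210]])[0], (d>0).mean())
    for o in("pot_1","jar_a"):
        for r in arm.cut_out(o,n):
            if r["p"]<.2: continue
            P,_=cloud(n,d,r["pixels"]); 
            if len(P)<20: print(o,r["box"],"few");continue
            z=np.percentile(P[:,2],95); T=P[abs(P[:,2]-z)<.006]
            print(o,round(r["p"],2),np.round(r["box"]),"ztop",round(z,3),"mid",np.round((T.min(0)+T.max(0))/2,3)[:2],"ext",np.round(np.ptp(T,axis=0),3)[:2])
s=arm.read_state();print(s["position"],s["orientation"],s["ft_force"],s["gripper_width"])
E
```

```text
scene cam [ 0.25562204 -0.7085011   0.67225849] 0.9961947278911565
pot_1 0.97 [251. 153.  29.  27.] ztop 0.063 mid [0.608 0.037] ext [0.069 0.076]
pot_1 0.83 [212. 255.  29.  30.] ztop 0.055 mid [ 0.4   -0.217] ext [0.049 0.05 ]
pot_1 0.8 [312. 232.  21.  22.] ztop 0.051 mid [ 0.602 -0.243] ext [0.038 0.036]
pot_1 0.77 [329. 292.  21.  26.] ztop 0.051 mid [ 0.546 -0.389] ext [0.035 0.039]
pot_1 0.58 [275. 313.  35.  47.] ztop 0.058 mid [ 0.437 -0.405] ext [0.06  0.063]
jar_a 0.84 [288. 170.  25.  39.] ztop 0.083 mid [ 0.643 -0.08 ] ext [0.062 0.062]
jar_a 0.63 [253. 181.  30.  37.] ztop 0.083 mid [ 0.559 -0.074] ext [0.061 0.06 ]
top cam [ 0.31307971 -0.14978059  1.25868492] 0.9960204081632653
pot_1 0.82 [348. 234.  27.  23.] ztop 0.061 mid [ 0.439 -0.402] ext [0.059 0.06 ]
pot_1 0.77 [315. 187.  14.  17.] ztop 0.053 mid [ 0.568 -0.311] ext [0.037 0.037]
pot_1 0.61 [342. 198.  18.  13.] ztop 0.053 mid [ 0.548 -0.386] ext [0.036 0.035]
pot_1 0.57 [167. 157.  33.  37.] ztop 0.065 mid [0.61 0.04] ext [0.072 0.072]
pot_1 0.52 [276. 251.  20.  20.] ztop 0.057 mid [ 0.4   -0.215] ext [0.048 0.047]
pot_1 0.52 [285. 174.  20.  15.] ztop 0.052 mid [ 0.604 -0.24 ] ext [0.037 0.036]
jar_a 0.83 [214. 186.  24.  29.] ztop 0.086 mid [ 0.559 -0.069] ext [0.063 0.061]
jar_a 0.56 [213. 151.  29.  30.] ztop 0.085 mid [ 0.644 -0.077] ext [0.061 0.062]
[ 0.15433844 -0.65692996  0.23096572] [[ 9.73509947e-01  2.28644597e-01 -1.79899541e-04]
 [ 2.28644664e-01 -9.73509766e-01  5.93869909e-04]
 [-3.93488142e-05 -6.19271333e-04 -9.99999807e-01]] [ 1.17174487 -0.13932182  0.08001377] 0.9983021467934348
```

```bash
python3 - <<'E'
from h import *
a=cv2.imread("pics/scene0.png"); b=cv2.imread("pics/top0.png")
A=cv2.resize(a[140:370,180:380],None,fx=2,fy=2,interpolation=2); B=cv2.resize(b[140:290,150:390],None,fx=1.65,fy=1.65,interpolation=2)
c=np.zeros((460,800,3),np.uint8); c[:460,:400]=A; c[:B.shape[0],402:402+B.shape[1]]=B[:,:398]
cv2.imwrite("pics/crop0.png",c)
for u,v in((322,195),(351,204),(295,181)):print(u,v,b[v-7:v+8,u-7:u+8].reshape(-1,3).mean(0))
E
```

```text
322 195 [46.96444444 61.23111111 93.46666667]
351 204 [68.4        41.82666667 62.74222222]
295 181 [53.25777778 80.07555556 52.81333333]
```

View pics/crop0.png

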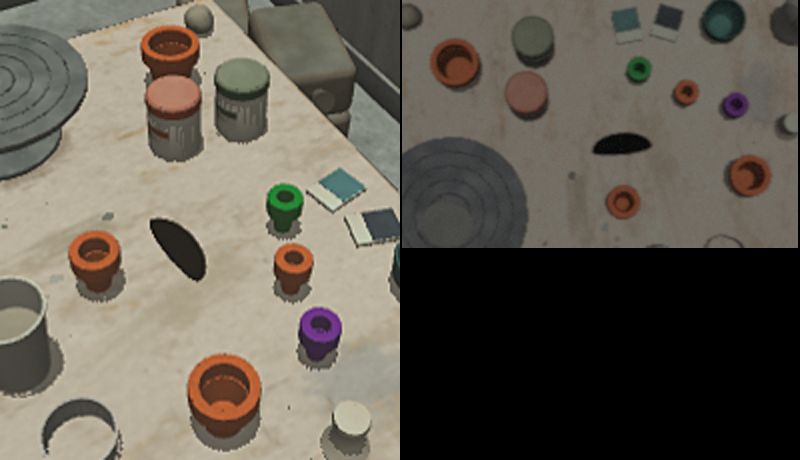

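View pics/scene0.png

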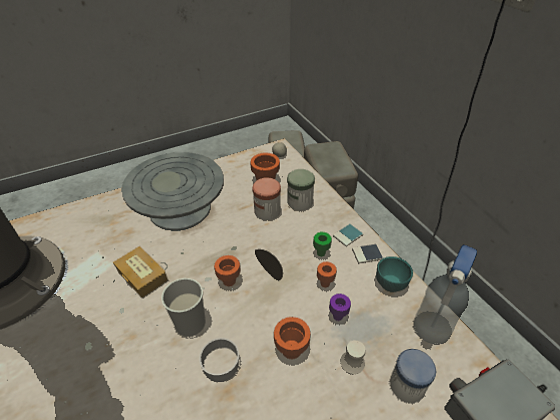

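```bash
python3 - <<'E'
from h import *
from scipy.optimize import least_squares
C={n:cloud(n,np.load(f"pics/{n}0.npy")) for n in("scene","top")}
pots=dict(p1=(.609,.038,.062,.037),p2=(.438,-.404,.058,.031),p3=(.4,-.216,.054,.025),p4=(.568,-.311,.05,.019),green=(.603,-.241,.05,.019),purple=(.547,-.387,.05,.019))
for k,(x,y,h,r) in pots.items():
    for n,(P,uv) in C.items():
        d=np.hypot(P[:,0]-x,P[:,1]-y); T=P[(d<r+.008)&(d>r-.014)&(abs(P[:,2]-h)<.006)]
        # outer rim fit: mid of directional extents
        a=np.radians(np.arange(0,180,15)); D=np.c_[np.cos(a),np.sin(a)]; pr=T[:,:2]@D.T
        m=(pr.max(0)+pr.min(0))/2; c=np.linalg.lstsq(D,m,rcond=None)[0]
        print(k,n,np.round(c,4),"diam",np.ptp(pr,axis=0).mean().round(4),"z",np.median(T[:,2]).round(4),len(T))
    P=C["top"][0]; d=np.hypot(P[:,0]-x,P[:,1]-y); Q=P[(d<.11)&(d>r+.012)&(P[:,2]>.02)]
    if len(Q):
        an=np.degrees(np.arctan2(Q[:,1]-y,Q[:,0]-x))//15*15; dd=np.hypot(Q[:,0]-x,Q[:,1]-y)
        print("   obst",[(int(s),round(dd[an==s].min(),3),round(Q[an==s,2].max(),3)) for s in np.unique(an)])
P=C["top"][0];T=P[(abs(P[:,0]-.45)<.3)&(abs(P[:,1]+.15)<.4)];print("max z in work area",np.sort(T[:,2])[-5:], T[T[:,2]>.1][:,:2].min(0) if (T[:,2]>.1).any() else "", T[T[:,2]>.1][:,:2].max(0))
E
```

```text
p1 scene [0.6098 0.0369] diam 0.0741 z 0.0612 272
p1 top [0.6101 0.0399] diam 0.0729 z 0.0614 333
   obst [(-135, np.float64(0.09), np.float64(0.088)), (-120, np.float64(0.088), np.float64(0.088)), (-105, np.float64(0.094), np.float64(0.086)), (-90, np.float64(0.091), np.float64(0.087)), (-75, np.float64(0.09), np.float64(0.089)), (-60, np.float64(0.107), np.float64(0.085)), (30, np.float64(0.101), np.float64(0.034)), (45, np.float64(0.101), np.float64(0.035))]
p2 scene [ 0.4381 -0.4051] diam 0.0616 z 0.0566 599
p2 top [ 0.4389 -0.4025] diam 0.0608 z 0.0574 271
   obst [(-60, np.float64(0.096), np.float64(0.053)), (-45, np.float64(0.092), np.float64(0.056)), (-15, np.float64(0.11), np.float64(0.046)), (0, np.float64(0.092), np.float64(0.056)), (15, np.float64(0.097), np.float64(0.055)), (135, np.float64(0.108), np.float64(0.034)), (150, np.float64(0.091), np.float64(0.035)), (165, np.float64(0.092), np.float64(0.034))]
p3 scene [ 0.4001 -0.2165] diam 0.0495 z 0.0533 312
p3 top [ 0.4005 -0.214 ] diam 0.0485 z 0.0539 212
   obst [(-180, np.float64(0.087), np.float64(0.095)), (-165, np.
[... 706 characters left out ...]
55)), (-105, np.float64(0.069), np.float64(0.051))]
purple scene [ 0.5469 -0.3891] diam 0.0376 z 0.0493 272
purple top [ 0.5479 -0.3866] diam 0.037 z 0.0495 136
   obst [(-180, np.float64(0.079), np.float64(0.064)), (-165, np.float64(0.082), np.float64(0.062)), (-120, np.float64(0.075), np.float64(0.056)), (-105, np.float64(0.078), np.float64(0.054)), (-15, np.float64(0.109), np.float64(0.049)), (0, np.float64(0.105), np.float64(0.05)), (60, np.float64(0.06), np.float64(0.055)), (75, np.float64(0.061), np.float64(0.055)), (165, np.float64(0.084), np.float64(0.062))]
max z in work area [0.21985903 0.220277   0.59188434 0.59796348 0.59798241] [ 0.1592596  -0.53971973] [ 0.71502423 -0.45526512]
```

```bash
python3 - <<'E'
from h import *
for n in("scene","top"):
    P,uv=cloud(n,np.load(f"pics/{n}0.npy")); m=(P[:,2]>.11)&(P[:,0]>.1)&(P[:,0]<.85)&(P[:,1]>-.75)&(P[:,1]<.25)
    P=P[m]; g=np.round(P[:,:2]/.04).astype(int); 
    for k in np.unique(g,axis=0):
        s=(g==k).all(1); print(n,k*.04,s.sum(),P[s,2].min().round(2),P[s,2].max().round(2))
P,uv=cloud("scene",np.load("pics/scene0.npy"))
for u,v in((478,90),(455,165),(440,215),(430,260)):
    s=(abs(uv[:,0]-u)<9)&(uv[:,1]==v); i=np.argmin(np.linalg.norm(P[s],axis=1)); print(u,v,P[s][i].round(3))
E
```

```text
scene [ 0.64 -0.52] 507 0.11 0.22
scene [ 0.64 -0.48] 204 0.11 0.22
scene [ 0.68 -0.52] 513 0.11 0.22
scene [ 0.68 -0.48] 555 0.11 0.22
scene [ 0.72 -0.52] 7 0.12 0.13
scene [ 0.72 -0.48] 7 0.14 0.21
top [ 0.12 -0.64] 230 0.31 0.45
top [ 0.12 -0.6 ] 196 0.3 0.44
top [ 0.16 -0.72] 1 0.3 0.3
top [ 0.16 -0.68] 14 0.24 0.26
top [ 0.16 -0.64] 439 0.3 0.46
top [ 0.16 -0.6 ] 1024 0.24 0.46
top [ 0.16 -0.56] 1 0.3 0.3
top [ 0.16 -0.52] 3 0.59 0.6
top [ 0.2  -0.72] 15 0.29 0.31
top [ 0.2  -0.68] 1 0.4 0.4
top [ 0.2  -0.64] 304 0.36 0.45
top [ 0.64 -0.52] 119 0.11 0.22
top [ 0.64 -0.48] 102 0.11 0.22
top [ 0.68 -0.52] 65 0.12 0.22
top [ 0.68 -0.48] 563 0.11 0.22
top [ 0.68 -0.44] 23 0.11 0.12
top [ 0.72 -0.48] 47 0.11 0.22
478 90 [1.428 0.111 0.017]
455 165 [ 1.387  0.055 -0.243]
440 215 [ 1.341  0.01  -0.44 ]
430 260 [ 1.283 -0.048 -0.618]
```

Request:
{"api": "send_rows", "payload": {"rows": [{"wz":6.6},{"wz":6.6},{"dx":0.04,"dy":-0.036},{"dx":0.05,"dy":-0.0345},{"dx":0.05,"dy":-0.0345},{"dx":0.05,"dy":-0.0345},{"dx":0.05,"dy":-0.0345},{}], "jaw": -1, "squeeze": 30}}

```text
invalid input at $.rows[0]: expected keys dx, dy, dz, wx, wy, wz
```

Request:
{"api": "send_rows", "payload": {"rows": [{"dx":0,"dy":0,"dz":0,"wx":0,"wy":0,"wz":6.6},{"dx":0,"dy":0,"dz":0,"wx":0,"wy":0,"wz":6.6},{"dx":0.04,"dy":-0.04,"dz":0,"wx":0,"wy":0,"wz":0},{"dx":0.04,"dy":-0.04,"dz":0,"wx":0,"wy":0,"wz":0},{"dx":0.04,"dy":-0.04,"dz":0,"wx":0,"wy":0,"wz":0},{"dx":0.04,"dy":-0.04,"dz":0,"wx":0,"wy":0,"wz":0},{"dx":0.04,"dy":-0.04,"dz":0,"wx":0,"wy":0,"wz":0},{"dx":0.03,"dy":-0.03,"dz":0,"wx":0,"wy":0,"wz":0}], "jaw": -1, "squeeze": 30}}

```text
time_s: 1.3
position: [0.3863, -0.4248, 0.2315]
orientation: [[1.0, 0.003, 0.001], [0.003, -1.0, 0.0], [0.001, -0.0, -1.0]]
ft_force: [0.3, -0.9, -0.2]
gripper_width: 0.997
```

Request:
{"api": "send_rows", "payload": {"rows": [{"dx":0.026,"dy":-0.011,"dz":0,"wx":0,"wy":0,"wz":0},{"dx":0.026,"dy":-0.011,"dz":0,"wx":0,"wy":0,"wz":0},{"dx":0,"dy":0,"dz":0.05,"wx":0,"wy":0,"wz":0},{"dx":0,"dy":0,"dz":0.05,"wx":0,"wy":0,"wz":0},{"dx":0,"dy":0,"dz":0,"wx":0,"wy":0,"wz":0},{"dx":0,"dy":0,"dz":0,"wx":0,"wy":0,"wz":0}]}}

```text
time_s: 2.05
position: [0.4371, -0.4058, 0.133]
orientation: [[1.0, 0.0, 0.002], [0.0, -1.0, -0.001], [0.002, 0.001, -1.0]]
ft_force: [0.7, 0.3, 0.2]
gripper_width: 1.0
```

```bash
python3 - <<'E'
from h import *
im,d=arm.read_camera("scene"); cv2.imwrite("pics/s1.png",cv2.resize(im[200:400,200:400],None,fx=3,fy=3,interpolation=2))
P,uv=cloud("scene",d); s=(np.hypot(P[:,0]-.438,P[:,1]+.404)<.09)&(P[:,2]>.09)&(P[:,2]<.2)
Q=P[s]; print(arm.read_state()["position"],Q.min(0),Q.max(0))
for z in np.arange(.1,.18,.006):
    q=Q[(Q[:,2]>z)&(Q[:,2]<z+.006)]
    if len(q): print(round(z,3),len(q),q.min(0).round(3)[:2],q.max(0).round(3)[:2])
E
```

```text
[ 0.43754053 -0.40614541  0.13365759] [ 0.42199231 -0.48150937  0.14502683] [ 0.44651641 -0.33075906  0.19995168]
0.142 11 [ 0.427 -0.456] [ 0.442 -0.363]
0.148 39 [ 0.425 -0.461] [ 0.444 -0.358]
0.154 55 [ 0.424 -0.463] [ 0.444 -0.358]
0.16 48 [ 0.424 -0.463] [ 0.44  -0.358]
0.166 47 [ 0.425 -0.464] [ 0.44  -0.358]
0.172 38 [ 0.425 -0.463] [ 0.436 -0.359]
0.178 28 [ 0.425 -0.46 ] [ 0.433 -0.359]
```

View pics/s1.png

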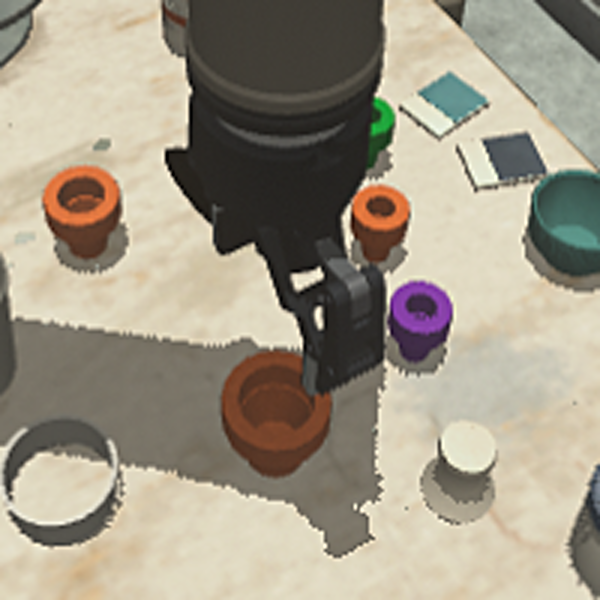

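Request:
{"api": "send_rows", "payload": {"rows": [{"dx":0.001,"dy":-0.0025,"dz":0.03,"wx":0,"wy":0,"wz":0},{"dx":0,"dy":0,"dz":0.03,"wx":0,"wy":0,"wz":0},{"dx":0,"dy":0,"dz":0.025,"wx":0,"wy":0,"wz":0},{"dx":0,"dy":0,"dz":0.015,"wx":0,"wy":0,"wz":0},{"dx":0,"dy":0,"dz":0,"wx":0,"wy":0,"wz":0},{"dx":0,"dy":0,"dz":0,"wx":0,"wy":0,"wz":0}]}}

```text
time_s: 2.85
position: [0.4382, -0.4033, 0.0327]
orientation: [[1.0, 0.0, 0.002], [0.0, -1.0, -0.001], [0.002, 0.001, -1.0]]
ft_force: [0.5, 0.2, 0.7]
gripper_width: 1.001
```

Request:
{"api": "send_rows", "payload": {"rows": [{"dx":0,"dy":0,"dz":0,"wx":0,"wy":0,"wz":0},{"dx":0,"dy":0,"dz":0,"wx":0,"wy":0,"wz":0},{"dx":0,"dy":0,"dz":0,"wx":0,"wy":0,"wz":0},{"dx":0,"dy":0,"dz":0,"wx":0,"wy":0,"wz":0},{"dx":0,"dy":0,"dz":0,"wx":0,"wy":0,"wz":0},{"dx":0,"dy":0,"dz":0,"wx":0,"wy":0,"wz":0}], "jaw": 1, "squeeze": 25}}

```text
time_s: 3.6
position: [0.438, -0.4031, 0.0326]
orientation: [[1.0, 0.0, 0.001], [0.0, -1.0, -0.001], [0.001, 0.001, -1.0]]
ft_force: [-1.3, 0.8, 5.4]
gripper_width: 0.725
```

Request:
{"api": "send_rows", "payload": {"rows": [{"dx":0,"dy":0,"dz":-0.005,"wx":0,"wy":0,"wz":0},{"dx":0,"dy":0,"dz":-0.015,"wx":0,"wy":0,"wz":0},{"dx":0,"dy":0,"dz":-0.03,"wx":0,"wy":0,"wz":0},{"dx":0,"dy":0,"dz":-0.03,"wx":0,"wy":0,"wz":0},{"dx":0,"dy":0,"dz":-0.03,"wx":0,"wy":0,"wz":0},{"dx":0,"dy":0,"dz":-0.02,"wx":0,"wy":0,"wz":0},{"dx":0,"dy":0,"dz":0,"wx":0,"wy":0,"wz":0},{"dx":0,"dy":0,"dz":0,"wx":0,"wy":0,"wz":0}]}}

```text
time_s: 4.6
position: [0.4368, -0.4021, 0.1608]
orientation: [[1.0, 0.0, -0.001], [0.0, -1.0, 0.001], [-0.001, -0.001, -1.0]]
ft_force: [-0.2, 0.4, -1.5]
gripper_width: 0.72
```

```bash
cat > held.py <<'E'
from h import *
import sys
# held pot: orange pixels near the tool
def held(tag,rad=.05):
    s=arm.read_state(); p=np.array(s["position"]); print("tcp",p.round(4),"w",s["gripper_width"],"ft",np.round(s["ft_force"],1))
    for n in("scene","top"):
        im,d=arm.read_camera(n); cv2.imwrite(f"pics/{tag}_{n}.png",im); np.save(f"pics/{tag}_{n}.npy",d)
        h=cv2.cvtColor(im,cv2.COLOR_BGR2HSV); m=((h[...,0]<14)|(h[...,0]>174))&(h[...,1]>110)&(h[...,2]>40)
        P,_=cloud(n,d,m); P=P[(np.hypot(P[:,0]-p[0],P[:,1]-p[1])<rad)&(P[:,2]>p[2]-.05)]
        for z in np.arange(p[2]-.042,p[2]+.04,.006):
            q=P[abs(P[:,2]-z)<.003]
            if len(q)>8: print(n,"rel z",round(z-p[2],3),len(q),"x",(q[:,0].min()-p[0]).round(4),(q[:,0].max()-p[0]).round(4),"y",(q[:,1].min()-p[1]).round(4),(q[:,1].max()-p[1]).round(4))
if __name__=="__main__": held(sys.argv[1])
E
python3 held.py l2
```

```text
tcp [ 0.4368 -0.4021  0.1608] w 0.7203518923984857 ft [-0.2  0.4 -1.5]
scene rel z -0.03 21 x -0.0178 0.0121 y -0.018 0.0125
scene rel z -0.024 53 x -0.0184 0.0127 y -0.0199 0.0165
scene rel z -0.018 53 x -0.0192 0.0128 y -0.0195 0.0176
scene rel z -0.012 48 x -0.0192 0.0123 y -0.0205 0.0182
scene rel z -0.006 40 x -0.0107 0.0209 y 0.0003 0.0202
scene rel z 0.0 42 x -0.0123 0.0222 y -0.002 0.0205
scene rel z 0.006 65 x -0.0299 0.0212 y -0.0287 0.0217
scene rel z 0.012 79 x -0.0302 0.0151 y -0.0287 0.0331
scene rel z 0.018 91 x -0.0304 0.0203 y -0.0288 0.0209
scene rel z 0.024 335 x -0.03 0.0259 y -0.0286 0.0304
top rel z 0.024 33 x -0.0249 -0.0113 y 0.0095 0.0291
```

Request:
{"api": "send_rows", "payload": {"rows": [{"dx":0.009,"dy":-0.022,"dz":0,"wx":0,"wy":0,"wz":0},{"dx":0.017,"dy":-0.044,"dz":0,"wx":0,"wy":0,"wz":0},{"dx":0.017,"dy":-0.044,"dz":0,"wx":0,"wy":0,"wz":0},{"dx":0.017,"dy":-0.044,"dz":0,"wx":0,"wy":0,"wz":0},{"dx":0.017,"dy":-0.044,"dz":0,"wx":0,"wy":0,"wz":0},{"dx":0.017,"dy":-0.044,"dz":0,"wx":0,"wy":0,"wz":0},{"dx":0.017,"dy":-0.044,"dz":0,"wx":0,"wy":0,"wz":0},{"dx":0.017,"dy":-0.044,"dz":0,"wx":0,"wy":0,"wz":0}]}}

```text
time_s: 5.7
position: [0.5651, -0.071, 0.1604]
orientation: [[1.0, 0.0, -0.002], [0.0, -1.0, 0.0], [-0.002, -0.0, -1.0]]
ft_force: [0.8, 0.1, -1.2]
gripper_width: 0.724
```

Request:
{"api": "send_rows", "payload": {"rows": [{"dx":0.017,"dy":-0.044,"dz":0,"wx":0,"wy":0,"wz":0},{"dx":0.015,"dy":-0.036,"dz":0,"wx":0,"wy":0,"wz":0},{"dx":0.012,"dy":-0.03,"dz":0,"wx":0,"wy":0,"wz":0},{"dx":0,"dy":0,"dz":0,"wx":0,"wy":0,"wz":0},{"dx":0,"dy":0,"dz":0,"wx":0,"wy":0,"wz":0},{"dx":0,"dy":0,"dz":0,"wx":0,"wy":0,"wz":0}]}}

```text
time_s: 6.45
position: [0.6087, 0.0359, 0.1609]
orientation: [[1.0, -0.002, -0.001], [-0.002, -1.0, -0.001], [-0.001, 0.001, -1.0]]
ft_force: [-0.0, 0.5, -1.6]
gripper_width: 0.724
```

```bash
python3 held.py o2; python3 - <<'E'
import cv2
im=cv2.imread("pics/o2_scene.png"); cv2.imwrite("pics/o2c.png",cv2.resize(im[70:230,200:360],None,fx=3.7,fy=3.7,interpolation=2))
E
```

```text
tcp [0.6087 0.0359 0.1609] w 0.723842188951071 ft [-0.   0.5 -1.6]
scene rel z -0.03 19 x -0.0168 0.0074 y -0.0206 -0.0031
scene rel z -0.024 28 x -0.0188 0.0106 y -0.0229 -0.0019
scene rel z -0.018 29 x -0.0191 0.0114 y -0.0221 -0.0014
scene rel z -0.012 31 x -0.0205 0.0092 y -0.0222 -0.0017
scene rel z -0.006 23 x -0.0207 0.0087 y -0.0247 -0.0029
scene rel z 0.0 10 x -0.0173 0.0099 y -0.0236 0.0212
scene rel z 0.006 40 x -0.0287 0.0181 y -0.0286 0.023
scene rel z 0.012 60 x -0.0295 0.021 y -0.029 0.0232
scene rel z 0.018 58 x -0.0297 0.0208 y -0.031 0.0372
scene rel z 0.024 116 x -0.0296 0.0225 y -0.0281 0.031
top rel z -0.03 14 x -0.0017 0.0104 y -0.0049 0.0021
top rel z 0.024 37 x -0.0254 -0.0042 y -0.0269 -0.0094
```

View pics/o2c.png

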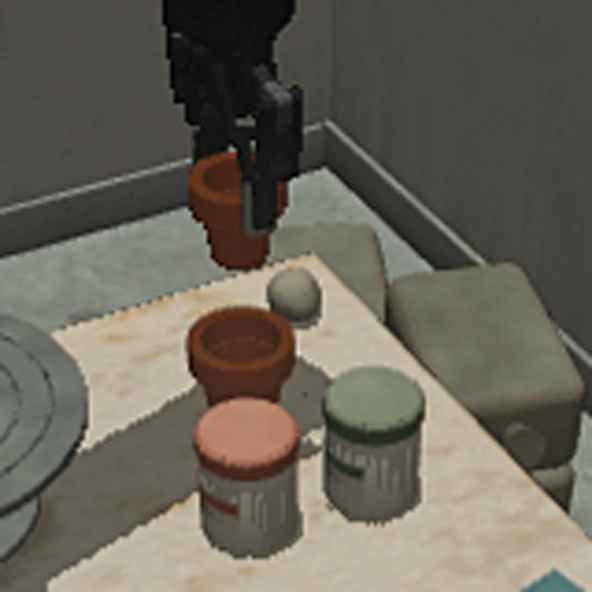

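```bash
cat > fit.py <<'E'
from h import *
from scipy.optimize import least_squares
def fitcyl(tag,n,c,zlo,zhi,r,tol=.006):
    im=cv2.imread(f"pics/{tag}_{n}.png"); d=np.load(f"pics/{tag}_{n}.npy")
    h=cv2.cvtColor(im,cv2.COLOR_BGR2HSV); m=((h[...,0]<14)|(h[...,0]>174))&(h[...,1]>110)&(h[...,2]>40)
    P,_=cloud(n,d,m); P=P[(P[:,2]>zlo)&(P[:,2]<zhi)]; c=np.array(c,float)
    for _ in range(4):
        e=abs(np.hypot(*(P[:,:2]-c).T)-r); Q=P[e<tol]
        c=least_squares(lambda q:np.hypot(*(Q[:,:2]-q).T)-r,c,loss="soft_l1",f_scale=.001).x
    print(tag,n,c.round(4),len(Q),"res",np.std(np.hypot(*(Q[:,:2]-c).T)-r).round(4)); return c
E
python3 - <<'E'
from fit import *
z=.1609
fitcyl("o2","scene",(.609,.037),z+.005,z+.021,.031)
fitcyl("o2","scene",(.609,.038),.042,.059,.037)
for t in("o2",):
  for n in("scene","top"):
    P,_=cloud(n,np.load(f"pics/{t}_{n}.npy")); d=np.hypot(P[:,0]-.61,P[:,1]-.038); T=P[(d<.043)&(d>.022)&(abs(P[:,2]-.062)<.006)]
    a=np.radians(np.arange(0,180,15)); D=np.c_[np.cos(a),np.sin(a)]; pr=T[:,:2]@D.T
    print(n,np.linalg.lstsq(D,(pr.max(0)+pr.min(0))/2,rcond=None)[0],np.ptp(pr,axis=0).mean(),len(T))
E
python3 -c "
from fit import *
# sanity: same side fit on the standing pots before
fitcyl('scene0'.replace('scene0','l2'),'scene',(.61,.038),.042,.059,.037)
fitcyl('l2','scene',(.4,-.216),.034,.051,.025)"
```

```text
o2 scene [0.6102 0.0358] 92 res 0.0011
o2 scene [0.6104 0.0389] 156 res 0.0013
scene [0.60955818 0.03687716] 0.07272941210153701 267
top [0.59954877 0.02218342] 0.04672274105177826 115
l2 scene [0.6107 0.0376] 49 res 0.0014
l2 scene [ 0.4004 -0.2153] 128 res 0.0007
```

Request:
{"api": "send_rows", "payload": {"rows": [{"dx":0,"dy":-0.002,"dz":0.015,"wx":0,"wy":0,"wz":0},{"dx":0,"dy":0,"dz":0.025,"wx":0,"wy":0,"wz":0},{"dx":0,"dy":0,"dz":0.02,"wx":0,"wy":0,"wz":0},{"dx":0,"dy":0,"dz":0.015,"wx":0,"wy":0,"wz":0},{"dx":0,"dy":0,"dz":0.01,"wx":0,"wy":0,"wz":0},{"dx":0,"dy":0,"dz":0,"wx":0,"wy":0,"wz":0},{"dx":0,"dy":0,"dz":0,"wx":0,"wy":0,"wz":0}]}}

```text
time_s: 7.42
position: [0.6097, 0.0397, 0.0769]
orientation: [[1.0, 0.0, 0.001], [0.0, -1.0, 0.0], [0.001, -0.0, -1.0]]
ft_force: [0.3, -0.9, 0.0]
gripper_width: 0.72
```

Request:
{"api": "send_rows", "payload": {"rows": [{"dx":-0.001,"dy":0.001,"dz":0.003,"wx":0,"wy":0,"wz":0},{"dx":0,"dy":0,"dz":0.004,"wx":0,"wy":0,"wz":0},{"dx":0,"dy":0,"dz":0.004,"wx":0,"wy":0,"wz":0},{"dx":0,"dy":0,"dz":0.003,"wx":0,"wy":0,"wz":0},{"dx":0,"dy":0,"dz":0,"wx":0,"wy":0,"wz":0},{"dx":0,"dy":0,"dz":0,"wx":0,"wy":0,"wz":0}]}}

```text
time_s: 8.18
position: [0.6082, 0.0386, 0.0623]
orientation: [[1.0, 0.0, 0.0], [0.0, -1.0, 0.0], [0.0, -0.0, -1.0]]
ft_force: [-0.1, -0.7, -1.9]
gripper_width: 0.721
```

```bash
python3 held.py n2 | head -1; python3 -c "
from fit import *
s=arm.read_state();z=s['position'][2]
fitcyl('n2','scene',(.609,.037),z+.005,z+.021,.031)
fitcyl('n2','scene',(.61,.038),.042,.058,.037)"
```

```text
tcp [0.6082 0.0386 0.0623] w 0.720643005620278 ft [-0.1 -0.7 -1.9]
n2 scene [0.6096 0.0384] 79 res 0.001
n2 scene [0.6104 0.039 ] 144 res 0.0012
```

Request:
{"api": "send_rows", "payload": {"rows": [{"dx":0.0005,"dy":0,"dz":0.002,"wx":0,"wy":0,"wz":0},{"dx":0,"dy":0,"dz":0.001,"wx":0,"wy":0,"wz":0},{"dx":0,"dy":0,"dz":0,"wx":0,"wy":0,"wz":0},{"dx":0,"dy":0,"dz":0,"wx":0,"wy":0,"wz":0}]}}

```text
time_s: 8.78
position: [0.6086, 0.0386, 0.0593]
orientation: [[1.0, 0.0, -0.0], [0.0, -1.0, -0.0], [-0.0, 0.0, -1.0]]
ft_force: [0.4, -0.2, -1.6]
gripper_width: 0.722
```

Request:
{"api": "send_rows", "payload": {"rows": [{"dx":0,"dy":0,"dz":0.001,"wx":0,"wy":0,"wz":0},{"dx":0,"dy":0,"dz":0,"wx":0,"wy":0,"wz":0},{"dx":0,"dy":0,"dz":0,"wx":0,"wy":0,"wz":0}]}}

```text
time_s: 9.15
position: [0.6088, 0.0386, 0.0587]
orientation: [[1.0, 0.0, 0.0], [0.0, -1.0, 0.0], [0.0, -0.0, -1.0]]
ft_force: [-1.1, 0.4, 3.9]
gripper_width: 0.721
```

Request:
{"api": "send_rows", "payload": {"rows": [{"dx":0,"dy":0,"dz":0,"wx":0,"wy":0,"wz":0},{"dx":0,"dy":0,"dz":0,"wx":0,"wy":0,"wz":0},{"dx":0,"dy":0,"dz":0,"wx":0,"wy":0,"wz":0}], "jaw": -0.8}}

```text
time_s: 9.52
position: [0.6086, 0.0386, 0.0582]
orientation: [[1.0, 0.0, -0.0], [0.0, -1.0, -0.0], [-0.0, 0.0, -1.0]]
ft_force: [0.1, -0.3, -0.3]
gripper_width: 0.9
```

Request:
{"api": "send_rows", "payload": {"rows": [{"dx":0,"dy":0,"dz":-0.005,"wx":0,"wy":0,"wz":0},{"dx":0,"dy":0,"dz":-0.015,"wx":0,"wy":0,"wz":0},{"dx":0,"dy":0,"dz":-0.03,"wx":0,"wy":0,"wz":0},{"dx":0,"dy":0,"dz":-0.04,"wx":0,"wy":0,"wz":0},{"dx":0,"dy":0,"dz":-0.03,"wx":0,"wy":0,"wz":0},{"dx":0,"dy":0,"dz":0,"wx":0,"wy":0,"wz":0}], "jaw": -0.8}}

```text
time_s: 10.28
position: [0.6107, 0.0389, 0.1823]
orientation: [[1.0, 0.0, 0.007], [0.0, -1.0, 0.001], [0.007, -0.001, -1.0]]
ft_force: [0.5, -0.3, 0.5]
gripper_width: 0.901
```

Request:
{"api": "send_rows", "payload": {"rows": [{"dx":-0.022,"dy":0.026,"dz":0,"wx":0,"wy":0,"wz":0},{"dx":-0.035,"dy":0.042,"dz":0,"wx":0,"wy":0,"wz":0},{"dx":-0.035,"dy":0.042,"dz":0,"wx":0,"wy":0,"wz":0},{"dx":-0.035,"dy":0.042,"dz":0,"wx":0,"wy":0,"wz":0},{"dx":-0.035,"dy":0.042,"dz":0,"wx":0,"wy":0,"wz":0},{"dx":-0.035,"dy":0.042,"dz":0.01,"wx":0,"wy":0,"wz":0},{"dx":-0.0125,"dy":0.018,"dz":0.04,"wx":0,"wy":0,"wz":0},{"dx":0,"dy":0,"dz":0.03,"wx":0,"wy":0,"wz":0}], "jaw": -0.9}}

```text
time_s: 11.28
position: [0.397, -0.2172, 0.0972]
orientation: [[1.0, -0.004, -0.001], [-0.004, -1.0, -0.0], [-0.001, 0.0, -1.0]]
ft_force: [0.5, 0.5, -0.7]
gripper_width: 0.95
```

```bash
python3 held.py n2b | head -1; python3 - <<'E'
from fit import *
fitcyl('n2b','scene',(.609,.037),.065,.08,.031)
for n,hh,r in(("scene",.084,.031),("top",.084,.031)):
    P,_=cloud(n,np.load(f"pics/n2b_{n}.npy")); d=np.hypot(P[:,0]-.61,P[:,1]-.038); T=P[(d<r+.004)&(d>.022)&(P[:,2]>.076)&(P[:,2]<.092)]
    a=np.radians(np.arange(0,180,15)); D=np.c_[np.cos(a),np.sin(a)]; pr=T[:,:2]@D.T
    A=np.c_[T,np.ones(len(T))][:,[0,1,3]]; U=T[:,2]>np.median(T[:,2])-.004; k=np.linalg.lstsq(A[U],T[U,2],rcond=None)[0]
    print(n,np.linalg.lstsq(D,(pr.max(0)+pr.min(0))/2,rcond=None)[0],np.ptp(pr,axis=0).mean(),"z",np.median(T[:,2]),len(T),"tilt deg",np.degrees(k[:2]))
    d=np.hypot(P[:,0]-.61,P[:,1]-.038); T=P[(d<.043)&(d>.033)&(abs(P[:,2]-.062)<.006)];pr=T[:,:2]@D.T
    print(" pot1",np.linalg.lstsq(D,(pr.max(0)+pr.min(0))/2,rcond=None)[0],np.ptp(pr,axis=0).mean())
E
```

```text
tcp [ 0.397  -0.2172  0.0972] w 0.9498401835960133 ft [ 0.5  0.5 -0.7]
n2b scene [0.6103 0.0385] 119 res 0.0012
scene [0.60907408 0.03634175] 0.06196590671608327 z 0.08297038996653336 207 tilt deg [0.35334021 0.06646316]
 pot1 [0.60697499 0.03326245] 0.06877633748581319
top [0.60990703 0.03946846] 0.061034958452397446 z 0.08308422156422993 256 tilt deg [-0.39219999  0.41351171]
 pot1 [0.60896491 0.03943194] 0.0717763125245112
```

Request:
{"api": "send_rows", "payload": {"rows": [{"dx":0.003,"dy":-0.0018,"dz":0.015,"wx":0,"wy":0,"wz":0},{"dx":0,"dy":0,"dz":0.025,"wx":0,"wy":0,"wz":0},{"dx":0,"dy":0,"dz":0.015,"wx":0,"wy":0,"wz":0},{"dx":0,"dy":0,"dz":0.007,"wx":0,"wy":0,"wz":0},{"dx":0,"dy":0,"dz":0,"wx":0,"wy":0,"wz":0},{"dx":0,"dy":0,"dz":0,"wx":0,"wy":0,"wz":0}]}}

```text
time_s: 12.12
position: [0.4028, -0.2139, 0.0369]
orientation: [[1.0, 0.0, 0.001], [0.0, -1.0, -0.0], [0.001, 0.0, -1.0]]
ft_force: [0.7, 0.1, 0.4]
gripper_width: 0.946
```

Request:
{"api": "send_rows", "payload": {"rows": [{"dx":-0.002,"dy":0.001,"dz":0.003,"wx":0,"wy":0,"wz":0},{"dx":0,"dy":0,"dz":0.004,"wx":0,"wy":0,"wz":0},{"dx":0,"dy":0,"dz":0,"wx":0,"wy":0,"wz":0},{"dx":0,"dy":0,"dz":0,"wx":0,"wy":0,"wz":0}]}}

```text
time_s: 12.62
position: [0.4003, -0.2147, 0.0293]
orientation: [[1.0, 0.0, 0.0], [0.0, -1.0, 0.0], [0.0, -0.0, -1.0]]
ft_force: [0.9, -0.3, -0.3]
gripper_width: 0.95
```

Request:
{"api": "send_rows", "payload": {"rows": [{"dx":0,"dy":0,"dz":0,"wx":0,"wy":0,"wz":0},{"dx":0,"dy":0,"dz":0,"wx":0,"wy":0,"wz":0},{"dx":0,"dy":0,"dz":0,"wx":0,"wy":0,"wz":0},{"dx":0,"dy":0,"dz":0,"wx":0,"wy":0,"wz":0},{"dx":0,"dy":0,"dz":0,"wx":0,"wy":0,"wz":0},{"dx":0,"dy":0,"dz":0,"wx":0,"wy":0,"wz":0}], "jaw": 1, "squeeze": 25}}

```text
time_s: 13.38
position: [0.4004, -0.2147, 0.0296]
orientation: [[1.0, 0.0, 0.0], [0.0, -1.0, -0.0], [0.0, 0.0, -1.0]]
ft_force: [-0.7, 1.0, 5.4]
gripper_width: 0.572
```

Request:
{"api": "send_rows", "payload": {"rows": [{"dx":0,"dy":0,"dz":-0.005,"wx":0,"wy":0,"wz":0},{"dx":0,"dy":0,"dz":-0.015,"wx":0,"wy":0,"wz":0},{"dx":0,"dy":0,"dz":-0.03,"wx":0,"wy":0,"wz":0},{"dx":0,"dy":0,"dz":-0.04,"wx":0,"wy":0,"wz":0},{"dx":0,"dy":0,"dz":-0.04,"wx":0,"wy":0,"wz":0},{"dx":0,"dy":0,"dz":-0.02,"wx":0,"wy":0,"wz":0},{"dx":0,"dy":0,"dz":0,"wx":0,"wy":0,"wz":0},{"dx":0,"dy":0,"dz":0,"wx":0,"wy":0,"wz":0}]}}

```text
time_s: 14.38
position: [0.3996, -0.2145, 0.1788]
orientation: [[1.0, 0.0, -0.001], [0.0, -1.0, 0.0], [-0.001, -0.0, -1.0]]
ft_force: [-0.6, 0.8, -1.3]
gripper_width: 0.571
```

Request:
{"api": "send_rows", "payload": {"rows": [{"dx":0.015,"dy":-0.018,"dz":0,"wx":0,"wy":0,"wz":0},{"dx":0.03,"dy":-0.036,"dz":0,"wx":0,"wy":0,"wz":0},{"dx":0.035,"dy":-0.042,"dz":0,"wx":0,"wy":0,"wz":0},{"dx":0.035,"dy":-0.042,"dz":0,"wx":0,"wy":0,"wz":0},{"dx":0.035,"dy":-0.042,"dz":0,"wx":0,"wy":0,"wz":0},{"dx":0.03,"dy":-0.036,"dz":0,"wx":0,"wy":0,"wz":0},{"dx":0.02,"dy":-0.024,"dz":0,"wx":0,"wy":0,"wz":0},{"dx":0.009,"dy":-0.0125,"dz":0,"wx":0,"wy":0,"wz":0}]}}

```text
time_s: 15.38
position: [0.609, 0.0396, 0.1775]
orientation: [[1.0, 0.002, -0.003], [0.002, -1.0, 0.0], [-0.003, -0.0, -1.0]]
ft_force: [-0.1, 1.2, -1.3]
gripper_width: 0.577
```

Request:
{"api": "send_rows", "payload": {"rows": [{"dx":0,"dy":0,"dz":0.01,"wx":0,"wy":0,"wz":0},{"dx":0,"dy":0,"dz":0.02,"wx":0,"wy":0,"wz":0},{"dx":0,"dy":0,"dz":0,"wx":0,"wy":0,"wz":0},{"dx":0,"dy":0,"dz":0,"wx":0,"wy":0,"wz":0},{"dx":0,"dy":0,"dz":0,"wx":0,"wy":0,"wz":0}]}}

```text
time_s: 16.0
position: [0.6094, 0.0374, 0.1501]
orientation: [[1.0, -0.0, 0.001], [-0.0, -1.0, -0.0], [0.001, 0.0, -1.0]]
ft_force: [0.9, 0.8, -1.1]
gripper_width: 0.575
```

```bash
python3 held.py o3 ; python3 - <<'E'
from fit import *
z=arm.read_state()["position"][2]
fitcyl("o3","scene",(.609,.037),z+.005,z+.021,.025)
fitcyl('o3','scene',(.609,.037),.065,.08,.031)
E
```

```text
tcp [0.6094 0.0374 0.1501] w 0.5754861012563247 ft [ 0.9  0.8 -1.1]
scene rel z -0.024 21 x -0.0136 0.0075 y -0.0158 -0.0018
scene rel z -0.018 21 x -0.0144 0.0081 y -0.0167 -0.0037
scene rel z -0.012 22 x -0.015 0.0064 y -0.0176 0.0013
scene rel z -0.006 12 x -0.0159 -0.0054 y -0.0179 -0.0024
scene rel z 0.006 25 x -0.0253 0.006 y -0.0234 0.016
scene rel z 0.012 34 x -0.0251 0.0068 y -0.0247 0.0158
scene rel z 0.018 42 x -0.0257 0.0074 y -0.023 0.0254
scene rel z 0.024 74 x -0.0243 0.0088 y -0.0224 0.0246
top rel z 0.024 23 x -0.0199 -0.006 y -0.0203 -0.0092
o3 scene [0.6094 0.0375] 62 res 0.0013
o3 scene [0.61   0.0383] 129 res 0.0014
```

Request:
{"api": "send_rows", "payload": {"rows": [{"dx":0.0005,"dy":-0.0008,"dz":0.015,"wx":0,"wy":0,"wz":0},{"dx":0,"dy":0,"dz":0.02,"wx":0,"wy":0,"wz":0},{"dx":0,"dy":0,"dz":0.015,"wx":0,"wy":0,"wz":0},{"dx":0,"dy":0,"dz":0.008,"wx":0,"wy":0,"wz":0},{"dx":0,"dy":0,"dz":0.004,"wx":0,"wy":0,"wz":0},{"dx":0,"dy":0,"dz":0,"wx":0,"wy":0,"wz":0},{"dx":0,"dy":0,"dz":0,"wx":0,"wy":0,"wz":0}]}}

```text
time_s: 16.98
position: [0.6101, 0.0387, 0.0879]
orientation: [[1.0, 0.0, 0.001], [0.0, -1.0, 0.0], [0.001, -0.0, -1.0]]
ft_force: [0.5, 0.6, -0.4]
gripper_width: 0.576
```

```bash
python3 held.py n3|head -1 ; python3 - <<'E'
from fit import *
z=arm.read_state()["position"][2]
fitcyl("n3","scene",(.609,.037),z+.006,z+.021,.025)
fitcyl('n3','scene',(.609,.037),.065,.08,.031)
E
```

```text
tcp [0.6101 0.0387 0.0879] w 0.5761707071415274 ft [ 0.5  0.6 -0.4]
n3 scene [0.6102 0.0383] 51 res 0.0014
n3 scene [0.6101 0.0386] 117 res 0.0012
```

Well centred. Lower to contact.

Request:
{"api": "send_rows", "payload": {"rows": [{"dx":0,"dy":0,"dz":0.002,"wx":0,"wy":0,"wz":0},{"dx":0,"dy":0,"dz":0.002,"wx":0,"wy":0,"wz":0},{"dx":0,"dy":0,"dz":0.001,"wx":0,"wy":0,"wz":0},{"dx":0,"dy":0,"dz":0,"wx":0,"wy":0,"wz":0},{"dx":0,"dy":0,"dz":0,"wx":0,"wy":0,"wz":0}]}}

```text
time_s: 17.7
position: [0.6097, 0.0387, 0.0823]
orientation: [[1.0, 0.0, 0.0], [0.0, -1.0, -0.0], [0.0, 0.0, -1.0]]
ft_force: [-0.3, -0.2, -1.8]
gripper_width: 0.575
```

Request:
{"api": "send_rows", "payload": {"rows": [{"dx":0,"dy":0,"dz":0.001,"wx":0,"wy":0,"wz":0},{"dx":0,"dy":0,"dz":0,"wx":0,"wy":0,"wz":0},{"dx":0,"dy":0,"dz":0,"wx":0,"wy":0,"wz":0}]}}

```text
time_s: 18.08
position: [0.6099, 0.0387, 0.0817]
orientation: [[1.0, 0.0, 0.001], [0.0, -1.0, 0.0], [0.001, -0.0, -1.0]]
ft_force: [-1.1, 0.4, 3.1]
gripper_width: 0.572
```

Request:
{"api": "send_rows", "payload": {"rows": [{"dx":0,"dy":0,"dz":0,"wx":0,"wy":0,"wz":0},{"dx":0,"dy":0,"dz":0,"wx":0,"wy":0,"wz":0},{"dx":0,"dy":0,"dz":0,"wx":0,"wy":0,"wz":0}], "jaw": -0.6}}

```text
time_s: 18.45
position: [0.6096, 0.0386, 0.0811]
orientation: [[1.0, 0.0, -0.0], [0.0, -1.0, -0.0], [-0.0, 0.0, -1.0]]
ft_force: [0.1, 0.7, -0.9]
gripper_width: 0.799
```

Request:
{"api": "send_rows", "payload": {"rows": [{"dx":0,"dy":0,"dz":-0.005,"wx":0,"wy":0,"wz":0},{"dx":0,"dy":0,"dz":-0.015,"wx":0,"wy":0,"wz":0},{"dx":0,"dy":0,"dz":-0.03,"wx":0,"wy":0,"wz":0},{"dx":0,"dy":0,"dz":-0.04,"wx":0,"wy":0,"wz":0},{"dx":0,"dy":0,"dz":-0.03,"wx":0,"wy":0,"wz":0},{"dx":0,"dy":0,"dz":0,"wx":0,"wy":0,"wz":0}]}}

```text
time_s: 19.2
position: [0.6116, 0.039, 0.2054]
orientation: [[1.0, 0.0, 0.007], [0.0, -1.0, 0.001], [0.007, -0.001, -1.0]]
ft_force: [-0.7, 0.7, 0.2]
gripper_width: 0.799
```

```bash
python3 - <<'E'
from h import *
s=arm.read_state(); print(np.round(s["joint_pos"],2))
E
```

```text
[ 0.    0.41 -0.22  1.73  0.1   1.01 -1.83]
```

Request:
{"api": "send_rows", "payload": {"rows": [{"dx":-0.005,"dy":0.025,"dz":0,"wx":0,"wy":0,"wz":0},{"dx":-0.005,"dy":0.048,"dz":0,"wx":0,"wy":0,"wz":0},{"dx":-0.006,"dy":0.05,"dz":0,"wx":0,"wy":0,"wz":0},{"dx":-0.006,"dy":0.05,"dz":0,"wx":0,"wy":0,"wz":0},{"dx":-0.006,"dy":0.05,"dz":0,"wx":0,"wy":0,"wz":0},{"dx":-0.006,"dy":0.05,"dz":0,"wx":0,"wy":0,"wz":0},{"dx":-0.006,"dy":0.05,"dz":0,"wx":0,"wy":0,"wz":0},{"dx":-0.004,"dy":0.029,"dz":0,"wx":0,"wy":0,"wz":0}]}}

```text
time_s: 20.2
position: [0.5641, -0.3167, 0.2007]
orientation: [[1.0, -0.003, -0.001], [-0.003, -1.0, -0.001], [-0.001, 0.001, -1.0]]
ft_force: [0.5, -0.9, 0.5]
gripper_width: 0.799
```

```bash
python3 held.py n3b|head -1 ; python3 - <<'E'
from fit import *
s=arm.read_state(); print(np.round(s["joint_pos"],2))
fitcyl('n3b','scene',(.609,.037),.087,.102,.025); fitcyl('n3b','scene',(.609,.037),.065,.08,.031); fitcyl('n3b','scene',(.609,.037),.042,.058,.037)
a=np.radians(np.arange(0,180,15)); D=np.c_[np.cos(a),np.sin(a)]
for n in("scene","top"):
  P,_=cloud(n,np.load(f"pics/n3b_{n}.npy"))
  for nm,x,y,h,r in(("rim3",.61,.038,.106,.025),("pot4",.567,-.313,.05,.019)):
    d=np.hypot(P[:,0]-x,P[:,1]-y); T=P[(d<r+.006)&(d>r-.01)&(abs(P[:,2]-h)<.007)]
    if len(T)<40: continue
    pr=T[:,:2]@D.T
    A=np.c_[T[:,:2],np.ones(len(T))]; U=T[:,2]>np.median(T[:,2])-.004; k=np.linalg.lstsq(A[U],T[U,2],rcond=None)[0]
    print(n,nm,np.linalg.lstsq(D,(pr.max(0)+pr.min(0))/2,rcond=None)[0].round(4),np.ptp(pr,axis=0).mean().round(4),"z",np.median(T[:,2]).round(4),len(T),"tilt deg",np.degrees(k[:2]).round(2))
im=cv2.imread("pics/n3b_scene.png"); cv2.imwrite("pics/n3c.png",cv2.resize(im[120:320,210:370],None,fx=3,fy=3,interpolation=2))
E
```

```text
tcp [ 0.5641 -0.3167  0.2007] w 0.7986222318203019 ft [ 0.5 -0.9  0.5]
[ 0.49  0.46 -0.11  1.65  0.06  1.03 -1.21]
n3b scene [0.6098 0.0385] 99 res 0.0012
n3b scene [0.6102 0.0386] 119 res 0.0013
n3b scene [0.6103 0.0391] 140 res 0.0013
scene rim3 [0.609  0.0368] 0.0497 z 0.1049 164 tilt deg [0.33 0.81]
scene pot4 [ 0.5663 -0.3142] 0.0374 z 0.0493 217 tilt deg [0.24 0.76]
top rim3 [0.6096 0.0396] 0.0488 z 0.1057 216 tilt deg [-0.13  0.2 ]
```

View pics/n3c.png

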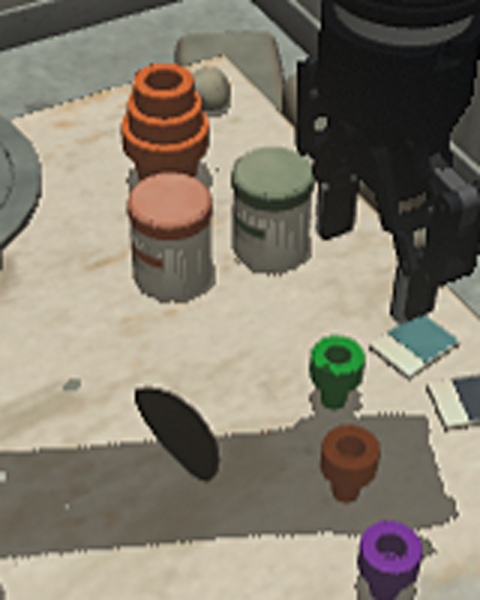

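Request:
{"api": "send_rows", "payload": {"rows": [{"dx":0,"dy":0,"dz":0.01,"wx":0,"wy":0,"wz":-10},{"dx":0,"dy":0,"dz":0.01,"wx":0,"wy":0,"wz":-10},{"dx":0,"dy":0,"dz":0.01,"wx":0,"wy":0,"wz":-10},{"dx":0,"dy":0,"dz":0.01,"wx":0,"wy":0,"wz":-10},{"dx":0,"dy":0,"dz":0.01,"wx":0,"wy":0,"wz":-10},{"dx":0,"dy":0,"dz":0.01,"wx":0,"wy":0,"wz":-10},{"dx":0,"dy":0,"dz":0.01,"wx":0,"wy":0,"wz":-10},{"dx":0,"dy":0,"dz":0.01,"wx":0,"wy":0,"wz":-10}]}}

```text
time_s: 21.3
position: [0.5659, -0.3116, 0.1208]
orientation: [[0.166, 0.986, -0.0], [0.986, -0.166, 0.001], [0.001, -0.001, -1.0]]
ft_force: [0.2, 0.6, -0.6]
gripper_width: 0.796
```

Request:
{"api": "send_rows", "payload": {"rows": [{"dx":0,"dy":0,"dz":0,"wx":0,"wy":0,"wz":-10},{"dx":0,"dy":0,"dz":0.01,"wx":0,"wy":0,"wz":0},{"dx":0,"dy":0,"dz":0.01,"wx":0,"wy":0,"wz":0},{"dx":0,"dy":0,"dz":0,"wx":0,"wy":0,"wz":0},{"dx":0,"dy":0,"dz":0,"wx":0,"wy":0,"wz":0}]}}

```text
time_s: 21.92
position: [0.5659, -0.3132, 0.1013]
orientation: [[0.0, 1.0, -0.0], [1.0, -0.0, -0.0], [-0.0, -0.0, -1.0]]
ft_force: [-0.2, 0.2, -0.0]
gripper_width: 0.8
```

Request:
{"api": "send_rows", "payload": {"rows": [{"dx":0,"dy":0.001,"dz":0.02,"wx":0,"wy":0,"wz":0},{"dx":0,"dy":0,"dz":0.025,"wx":0,"wy":0,"wz":0},{"dx":0,"dy":0,"dz":0.02,"wx":0,"wy":0,"wz":0},{"dx":0,"dy":0,"dz":0.012,"wx":0,"wy":0,"wz":0},{"dx":0,"dy":0,"dz":0.004,"wx":0,"wy":0,"wz":0},{"dx":0,"dy":0,"dz":0,"wx":0,"wy":0,"wz":0},{"dx":0,"dy":0,"dz":0,"wx":0,"wy":0,"wz":0}]}}

```text
time_s: 22.8
position: [0.5674, -0.3136, 0.0211]
orientation: [[-0.0, 1.0, 0.001], [1.0, 0.0, -0.001], [-0.001, 0.001, -1.0]]
ft_force: [-0.9, 0.3, -0.7]
gripper_width: 0.797
```

Request:
{"api": "send_rows", "payload": {"rows": [{"dx":0,"dy":0,"dz":0,"wx":0,"wy":0,"wz":0},{"dx":0,"dy":0,"dz":0,"wx":0,"wy":0,"wz":0},{"dx":0,"dy":0,"dz":0,"wx":0,"wy":0,"wz":0},{"dx":0,"dy":0,"dz":0,"wx":0,"wy":0,"wz":0},{"dx":0,"dy":0,"dz":0,"wx":0,"wy":0,"wz":0},{"dx":0,"dy":0,"dz":0,"wx":0,"wy":0,"wz":0}], "jaw": 1, "squeeze": 25}}

```text
time_s: 23.55
position: [0.567, -0.3136, 0.0209]
orientation: [[-0.0, 1.0, 0.001], [1.0, 0.0, -0.001], [-0.001, 0.001, -1.0]]
ft_force: [-0.8, 0.3, 5.6]
gripper_width: 0.443
```

Request:
{"api": "send_rows", "payload": {"rows": [{"dx":0,"dy":0,"dz":-0.005,"wx":0,"wy":0,"wz":0},{"dx":0,"dy":0,"dz":-0.015,"wx":0,"wy":0,"wz":0},{"dx":0,"dy":0,"dz":-0.03,"wx":0,"wy":0,"wz":0},{"dx":0,"dy":0,"dz":-0.04,"wx":0,"wy":0,"wz":0},{"dx":0,"dy":0,"dz":-0.04,"wx":0,"wy":0,"wz":0},{"dx":0,"dy":0,"dz":-0.03,"wx":0,"wy":0,"wz":0},{"dx":0,"dy":0,"dz":0,"wx":0,"wy":0,"wz":0},{"dx":0,"dy":0,"dz":0,"wx":0,"wy":0,"wz":0}]}}

```text
time_s: 24.55
position: [0.5661, -0.3132, 0.1797]
orientation: [[-0.0, 1.0, -0.001], [1.0, 0.0, 0.0], [0.0, -0.001, -1.0]]
ft_force: [-0.2, -0.4, -1.1]
gripper_width: 0.444
```

Request:
{"api": "send_rows", "payload": {"rows": [{"dx":0.02,"dy":0.003,"dz":0,"wx":0,"wy":0,"wz":0},{"dx":0.045,"dy":0.006,"dz":0,"wx":0,"wy":0,"wz":0},{"dx":0.055,"dy":0.006,"dz":0,"wx":0,"wy":0,"wz":0},{"dx":0.058,"dy":0.007,"dz":0,"wx":0,"wy":0,"wz":0},{"dx":0.058,"dy":0.007,"dz":0,"wx":0,"wy":0,"wz":0},{"dx":0.05,"dy":0.006,"dz":0,"wx":0,"wy":0,"wz":0},{"dx":0.04,"dy":0.005,"dz":0,"wx":0,"wy":0,"wz":0},{"dx":0.025,"dy":0.003,"dz":0,"wx":0,"wy":0,"wz":0}]}}

```text
time_s: 25.55
position: [0.6083, 0.0425, 0.1794]
orientation: [[-0.005, 1.0, -0.002], [1.0, 0.005, 0.002], [0.002, -0.002, -1.0]]
ft_force: [1.1, -1.3, -1.4]
gripper_width: 0.442
```

Request:
{"api": "send_rows", "payload": {"rows": [{"dx":0,"dy":0,"dz":0.01,"wx":0,"wy":0,"wz":0},{"dx":0,"dy":0,"dz":0.01,"wx":0,"wy":0,"wz":0},{"dx":0,"dy":0,"dz":0,"wx":0,"wy":0,"wz":0},{"dx":0,"dy":0,"dz":0,"wx":0,"wy":0,"wz":0},{"dx":0,"dy":0,"dz":0,"wx":0,"wy":0,"wz":0}]}}

```text
time_s: 26.18
position: [0.6099, 0.0371, 0.1606]
orientation: [[0.001, 1.0, 0.001], [1.0, -0.001, -0.0], [-0.0, 0.001, -1.0]]
ft_force: [0.5, -0.8, -0.6]
gripper_width: 0.445
```

```bash
python3 held.py o4 ; python3 - <<'E'
from fit import *
z=arm.read_state()["position"][2]
fitcyl("o4","scene",(.609,.037),z+.01,z+.026,.019)
fitcyl('o4','scene',(.609,.037),.087,.102,.025); fitcyl('o4','scene',(.609,.037),.065,.08,.031)
E
```

```text
tcp [0.6099 0.0371 0.1606] w 0.44471142998250507 ft [ 0.5 -0.8 -0.6]
scene rel z -0.018 11 x -0.0094 0.0013 y -0.0108 -0.004
scene rel z -0.012 11 x -0.0093 0.0046 y -0.0113 -0.0032
scene rel z -0.006 17 x -0.0106 0.0043 y -0.012 -0.001
scene rel z 0.0 15 x -0.0121 0.0044 y -0.0127 -0.0056
scene rel z 0.012 30 x -0.0192 0.0123 y -0.0215 -0.0081
scene rel z 0.018 37 x -0.0197 0.0126 y -0.0222 0.0082
scene rel z 0.024 53 x -0.0182 0.0136 y -0.0215 0.0102
scene rel z 0.03 81 x -0.0173 0.019 y -0.0206 0.0174
o4 scene [0.6093 0.0371] 83 res 0.0014
o4 scene [0.6101 0.0386] 98 res 0.0011
o4 scene [0.6102 0.0387] 121 res 0.0012
```

Request:
{"api": "send_rows", "payload": {"rows": [{"dx":0.0015,"dy":0,"dz":0.008,"wx":0,"wy":0,"wz":0},{"dx":0,"dy":0,"dz":0.008,"wx":0,"wy":0,"wz":0},{"dx":0,"dy":0,"dz":0.005,"wx":0,"wy":0,"wz":0},{"dx":0,"dy":0,"dz":0.0025,"wx":0,"wy":0,"wz":0},{"dx":0,"dy":0,"dz":0,"wx":0,"wy":0,"wz":0},{"dx":0,"dy":0,"dz":0,"wx":0,"wy":0,"wz":0},{"dx":0,"dy":0,"dz":0,"wx":0,"wy":0,"wz":0},{"dx":0,"dy":0,"dz":0,"wx":0,"wy":0,"wz":0}]}}

```text
time_s: 27.28
position: [0.6097, 0.0392, 0.137]
orientation: [[-0.0, 1.0, 0.0], [1.0, 0.0, -0.0], [-0.0, 0.0, -1.0]]
ft_force: [0.6, 0.5, -1.1]
gripper_width: 0.443
```

```bash
python3 held.py f4 ; python3 - <<'E'
from fit import *
z=arm.read_state()["position"][2]
fitcyl("f4","scene",(.609,.037),z+.01,z+.026,.019)
fitcyl('f4','scene',(.609,.037),.087,.102,.025); fitcyl('f4','scene',(.609,.037),.065,.08,.031); fitcyl('f4','scene',(.609,.037),.042,.058,.037)
im=cv2.imread("pics/f4_scene.png"); cv2.imwrite("pics/f4c.png",cv2.resize(im[90:220,210:340],None,fx=4.5,fy=4.5,interpolation=2))
E
```

```text
tcp [0.6097 0.0392 0.137 ] w 0.4425679338207028 ft [ 0.6  0.5 -1.1]
scene rel z -0.042 68 x -0.0247 0.019 y -0.0286 0.0168
scene rel z -0.036 63 x -0.0248 0.0177 y -0.0271 0.0152
scene rel z -0.03 94 x -0.0237 0.0211 y -0.0262 0.0179
scene rel z -0.018 10 x -0.0092 0.0037 y -0.0107 0.0022
scene rel z -0.012 14 x -0.0094 0.0042 y -0.0111 -0.0032
scene rel z -0.006 17 x -0.0106 0.004 y -0.013 -0.0022
scene rel z 0.0 12 x -0.0107 0.0035 y -0.0139 -0.0025
scene rel z 0.012 28 x -0.0178 0.014 y -0.0201 -0.0082
scene rel z 0.018 39 x -0.0205 0.0144 y -0.0216 0.0091
scene rel z 0.024 51 x -0.0188 0.014 y -0.021 0.0098
scene rel z 0.03 76 x -0.0162 0.0185 y -0.0204 0.0161
f4 scene [0.6094 0.0392] 83 res 0.0014
f4 scene [0.6101 0.0384] 97 res 0.0013
f4 scene [0.61   0.0384] 126 res 0.0014
f4 scene [0.6104 0.0387] 141 res 0.0012
```

View pics/f4c.png

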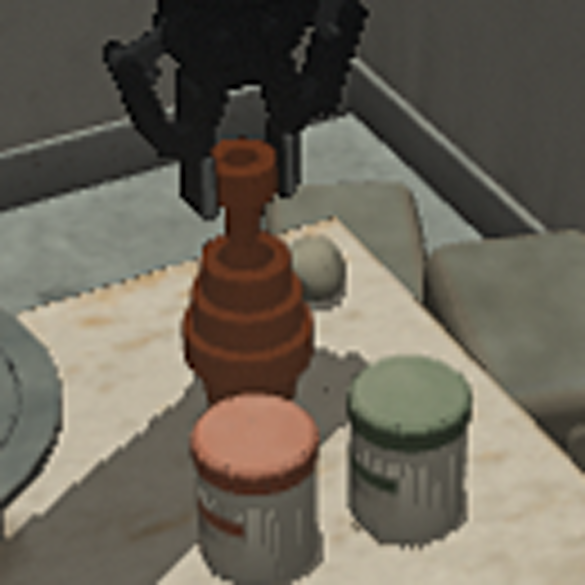

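Request:
{"api": "send_rows", "payload": {"rows": [{"dx":-0.0006,"dy":0.0004,"dz":0,"wx":0,"wy":0,"wz":0},{"dx":0,"dy":0,"dz":0,"wx":0,"wy":0,"wz":0},{"dx":0,"dy":0,"dz":0,"wx":0,"wy":0,"wz":0},{"dx":0,"dy":0,"dz":0,"wx":0,"wy":0,"wz":0},{"dx":0,"dy":0,"dz":0,"wx":0,"wy":0,"wz":0},{"dx":0,"dy":0,"dz":0,"wx":0,"wy":0,"wz":0},{"dx":0,"dy":0,"dz":0,"wx":0,"wy":0,"wz":0},{"dx":0,"dy":0,"dz":0,"wx":0,"wy":0,"wz":0}]}}

```text
time_s: 28.38
position: [0.6101, 0.0386, 0.1368]
orientation: [[-0.0, 1.0, 0.0], [1.0, 0.0, 0.0], [0.0, 0.0, -1.0]]
ft_force: [0.5, 0.5, 0.4]
gripper_width: 0.44
```

```bash
python3 held.py g4 | head -1; python3 - <<'E'
from fit import *
s=arm.read_state(); z=s["position"][2]
fitcyl("g4","scene",(.609,.037),z+.01,z+.026,.019)
fitcyl('g4','scene',(.609,.037),.087,.102,.025)
for n,q in(("scene",0),):
    P,_=cloud(n,np.load("pics/g4_scene.npy")); d=np.hypot(P[:,0]-.6097,P[:,1]-.0386)
    T=P[(d<.02)&(abs(P[:,2]-.166)<.006)]; A=np.c_[T[:,:2],np.ones(len(T))]; U=T[:,2]>np.percentile(T[:,2],60)-.003
    print("pot4 rim z",np.percentile(T[:,2],80).round(4),"tilt",np.degrees(np.linalg.lstsq(A[U],T[U,2],rcond=None)[0][:2]).round(1))
    for nm,x,y in(("jar_a",.559,-.072),("jar_b",.643,-.079)):
        T=P[(np.hypot(P[:,0]-x,P[:,1]-y)<.045)&(P[:,2]>.078)&(P[:,2]<.09)]; print(nm,((T.min(0)+T.max(0))/2)[:2].round(3))
print("max joint vel",np.abs(s["joint_velocities"]).max().round(4))
E
```

```text
tcp [0.6101 0.0386 0.1368] w 0.4402042089208742 ft [0.5 0.5 0.4]
g4 scene [0.6102 0.0385] 80 res 0.0012
g4 scene [0.6099 0.0386] 99 res 0.0012
pot4 rim z 0.1661 tilt [1.4 0.7]
jar_a [ 0.559 -0.073]
jar_b [ 0.643 -0.081]
max joint vel 0.0023
```

```bash
python3 -c "
from cell import arm
print(arm.sign_off())"
```

```text
the job is handed in; nothing more can be done
None
```

The job is handed in at about 28 s: pots 2 and 3 are nested in pot 1, and the smallest pot is held over the nest.

- **Which small pot:** I took the terracotta one at top-camera pixel (322, 195). The green one at (295, 181) and the purple one at (351, 204) were left alone.
- **Nesting:** Pot 2's rim measured 83 mm (expected 84) and pot 3's about 105.5 mm (expected 106). The cameras already read rims up to 1 mm low at the start. The three nested pots' axes agreed within 1 mm, with fitted tilts under 1°.
- **Largest pot and jars:** The largest pot's fitted position stayed within about 1 mm. The jars read within about 2 mm of where they started, which is the camera error.
- **Smallest pot:** It is centred over pot 3 within about 0.5 mm in the scene camera. Its foot is about 10 mm above the rim, and the arm is at rest.
- **Less certain:** The two cameras disagreed by about 2.5 mm in y, so I set the alignment by comparing pots within the scene camera. The last tilt fit of the smallest pot gave 1.4° from few pixels, but the tool axis is vertical and the picture shows it upright. The last wrist-force reading (+0.4 N, with the pot's weight expected to show as about −0.7 N) is within sensor noise and shows no clear contact.

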